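# Shut the flap of the filled seed dispenser

### The arm

A 6-joint arm with a two-finger parallel gripper is mounted at the origin on the work surface. World frame = base frame: x ahead of the robot, y to its left, z up, the work surface at z = 0. Lengths are in m, angles in rad, forces in N, time in s.
With the tool pointing down it reaches from about 0.4 to 0.825 m from the base axis. Payload 7 kg.
Tool frame: the origin (TCP) lies between the finger pads; the fingertips stand 22 mm ahead of it and the grasp point (between the pads) lies 3 mm ahead of it (arm.tip_reach is the distance from the TCP to the fingertips, in m); z points along the fingers, y is the line along which they close (so a half turn about z gives the same grasp; the last joint's range is limited). The gripper opens to 88 mm and grips with 3 to 60 N. Pads are 19 mm wide; open, the fingers measure 130 mm over their backs; the gripper's body (78 mm by 193 mm) begins 47 mm behind the grasp point.
Start: joints at [1.525, 0.359, 0.012, 0, -1.224, -0.288], TCP at [0.221, 0.638, 0.249] pointing down, gripper open.
Joint ranges: [-3.07, 3.07], [-1.43, 2.12], [-1.02, 1.25], [-3.03, 1.67], [-3.05, -0], [-3.03, 3.03]. Speed limits (rad/s): [2.39, 2.39, 3.01, 3.14, 3.14, 3.14].

### API

Orientations are given as [roll, pitch, yaw] about the fixed x, y, z axes, in that order (R = Rz(yaw) Ry(pitch) Rx(roll)).
In Python, from station import arm, viewer gives the robot as it stands. The module is installed in compiled form; this text tells all that it offers.
- The arm moves only by the tool apply_moves, never from a script. Its argument "commands" is a list that holds one entry, the list of rows, each a list of 5 numbers: the closure, from -1 (fully open) to 1 (shut), then the shift along the world's x, y, z as a fraction of full scale, then the turn about the world's z as a fraction of full scale. In form: [[[fingers, tx, ty, tz, yaw], ...]]. A call has 1 to 12 rows; each row shifts and turns the commanded pose from where the row before left it; what a row does not reach is not made up. Full scale, the value 1, is 20 cm for a shift and pi rad for a turn. A row lasts 1/10 s, in which the tool goes at most 50 mm and 8.59 degrees, less where a joint would pass 70% of its speed; a pose out of reach is approached as far as the arm can. A call with a number of a shift or a turn outside -1 to 1 is refused whole. A call with a gripper value outside its range is refused whole. The fingers move at their own pace and stop on an object; "force" is the grip in N (left out, the last holds). Time passes only in rows, so rows that do not move let the fingers close. It gives the time, the measured TCP pose, the force, the opening and the grip force at its end, in the units of the state.
- arm.get_state(): the state, without advancing time (a new reading comes with each control period).
- viewer.grab_frame(name): name is "scene" or "side" or "wrist"; returns a dict with "image" (480x640x3 uint8, blue, green, red), "mtx" (3x3 intrinsics, pixels), "rvec" (rotation vector, rad) and "tvec" (3), from world to camera coordinates, as OpenCV has them. Camera axes: x right, y down, z forward; pixel columns grow to the right and rows downward; lengths in m; the calibration is good to about 2 mm. A picture is of the moment at which its call begins. There is no depth.
- arm.job_done(): hands the job in; it is judged then, once.
The state is a dict: "t": time; "q": joint angles; "qd": joint speeds; "joint_efforts": joint torques, N m; "eef_pos": TCP position; "ee_rot": TCP orientation; "force": force on the tool from outside, world axes, zero at the start; "moment": the same for the moment, N m; "width": finger opening in m; "gripper_force": force on a finger pad.
Only numpy, scipy, OpenCV 4.12 (cv2) and the standard library are available. Lean on these libraries where they do the work, as an engineer would, in place of code of your own. Each camera call takes 0.05 s, during which the arm holds its last target. There are 200 camera calls.

### The job

The wide seed dispenser has just been filled: shut its flap by pressing it gently down with the fingertips until it is fully home, then draw back. The two narrow dispensers are empty and airing, so do not touch them and leave their flaps open as they are. Nothing is to be picked up, and nothing else on the shelf moved.

Things in the scene. Friction and masses are not known exactly. Their poses are not given: they have to be found in the camera images.
- wide_dispenser: The wide seed dispenser, the only wide one of three: green plastic hopper 170 mm wide (y), 125 deep, 159 high, loose, filled, about 1.5 kg. Origin: centre of its underside; front faces its own -x (the robot at yaw 0), z up. Flat top from x = -12 to +66 mm; from there the mouth slopes down 50 degrees below level to the top of the front wall at x = -60, z = 82 mm. A grey letterbox-style flap covers the mouth.
- wide_hinge (a point): Middle of the hinge axis of the wide dispenser's flap, along the mouth's upper edge: in the dispenser's frame x = -12, y = 0, z = 140 mm, axis parallel to y. The flap is 158 mm wide, 76 mm from this axis to its free edge, 4 mm thick, with an 8 mm thick lip along the last 5 mm.
- wide_flap (a joint): Opening of the wide flap, rad: 0 = shut, lying on the sloping mouth (50 degrees below level); grows as its free edge swings up and out to the front; 0.87 = level. Starts at 0.55 to 1.05; end stop 1.5. The hinge is stiff and stays where it is left, shut too (no spring or catch): 1 to 3 N on the outer face moves it; shut, it meets a firm stop.
- wide_press (a point): Point on the outer (upper) face of the wide flap, mid-width, 52 mm from the hinge axis and 7 mm off it. It moves with the flap: when shut it lies at x = -51, z = 105 mm in the dispenser's frame, and pressing straight down over that place swings the flap shut.
- narrow_a: A narrow seed dispenser (one of two alike): same green plastic, same side profile and height as the wide one, but only 105 mm wide (y), loose, about 0.6 kg. Origin: centre of its underside; front faces its own -x, z up. Its flap, 93 mm wide, stands open too.
- narrow_a_edge (a point): Middle of the free edge of narrow_a's flap, outer face, 76 mm from its hinge axis (hinge as on the wide dispenser).
- narrow_b: A narrow seed dispenser (one of two alike): same green plastic, same side profile and height as the wide one, but only 105 mm wide (y), loose, about 0.6 kg. Origin: centre of its underside; front faces its own -x, z up. Its flap, 93 mm wide, stands open too.
- narrow_b_edge (a point): Middle of the free edge of narrow_b's flap, outer face, 76 mm from its hinge axis (hinge as on the wide dispenser).
- trowel: Bystander: stainless steel trowel with a wooden handle, lying, 300 mm long along its x (handle to -x), 75 mm wide, 30 mm high; origin on the shelf, at the neck between handle and blade.
- brush: Bystander: grey plastic brush lying bristles down, 250 mm long along its x (handle to -x), 62 mm wide, 50 mm high; origin on the shelf, where handle meets block.
- saucer: Bystander: round terracotta saucer, 128 mm across, 24 mm high; origin under its centre.
- pump_bottle: Bystander: blue plastic bottle with a white push-down pump top, 70 mm across, 190 mm high; origin under its centre.
- clay_pot: Bystander: terracotta pot, 112 mm across the rim, 98 mm high; origin under its centre.
- label_tin: Bystander: open tin, 74 mm across, 85 mm high, with wooden plant labels sticking up to 140 mm; origin under its centre.
Mind the look-alikes: they are no part of the job. Leave any white or yellow look-alike of the wide_dispenser alone.

How it is judged:
By the outcome, as a careful person would: the job done as asked, in the order asked, and still so for the second after the job is handed in, with the robot touching nothing.
It also fails if it takes over 32 s, if anything falls off the work surface, if the arm or the gripper's body presses on something with over 40 N, if the wrist force passes 120 N, or if a joint passes its speed limit or range.

## Working session

There is one attempt and no reset: what is moved stays moved. The work goes in short steps, Python scripts to look and compute and a tool call to move; the robot and the scene stay as the last step left them, time stands still between calls to the robot, and variables do not carry over. Pictures are saved under pics/ and viewed, at most 10 in all, crops included, and the job is handed in when it is done.

Besides the shell and the picture viewer there is one more tool, called after "Emit:" by a JSON object that holds its "name" and its "arguments", one argument or row to a line. apply_moves: Moves the arm, as the interface text tells. Shift numbers are shares of 20 cm and turn numbers shares of pi rad, none past 1 either way. Its arguments: {"type":"object","properties":{"commands":{"type":"array","items":{"type":"array","items":{"type":"array","items":{"type":"number"}}}},"force":{"type":"number"}},"required":["commands"]}

```bash
mkdir -p pics; cat >h.py <<'E'
from station import arm, viewer
import cv2, numpy as np
def grab(n,tag):
    f=viewer.grab_frame(n); cv2.imwrite(f'pics/{tag}.png',f['image']); np.savez(f'pics/{tag}.npz',**f); return f
def ray(f,u,v):
    R=cv2.Rodrigues(np.array(f['rvec'],float))[0]; t=np.array(f['tvec'],float).ravel()
    d=R.T@np.linalg.solve(f['mtx'],[u,v,1.]); return -R.T@t,d/np.linalg.norm(d)
def onz(f,u,v,z):
    c,d=ray(f,u,v); return c+d*(z-c[2])/d[2]
def tri(f,p,g,q):
    a,d=ray(f,*p); b,e=ray(g,*q)
    s=np.linalg.lstsq(np.c_[d,-e],b-a,rcond=None)[0]; P,Q=a+s[0]*d,b+s[1]*e
    return (P+Q)/2,np.linalg.norm(P-Q)
def proj(f,P): return cv2.projectPoints(np.array(P,float).reshape(-1,3),f['rvec'],f['tvec'],f['mtx'],None)[0].reshape(-1,2)
E
python3 - <<'E'
from h import *
for n in('scene','side'):
    f=grab(n,n+'0'); print(n,ray(f,320,240))
print(arm.get_state(),arm.tip_reach)
E
```

```text
scene (array([0.66137481, 0.67284593, 0.96600381]), array([-0.07979883, -0.62102102, -0.77972113]))
side (array([ 0.15325584, -0.06797505,  1.28693067]), array([ 0.32445382,  0.02778213, -0.94549345]))
{'t': 0.1, 'q': array([ 1.52510618e+00,  3.59313837e-01,  1.11759344e-02, -2.94986998e-04,
       -1.22409686e+00, -2.88113741e-01]), 'qd': array([ 0.0010512 , -0.00097331,  0.00207147, -0.0007959 ,  0.00045967,
        0.00033644]), 'joint_efforts': array([-1.19418033e-03, -5.84162235e+01,  2.93755746e+01,  7.01562345e+00,
        1.02669076e-02, -4.25422479e-05]), 'eef_pos': array([0.22104321, 0.63736799, 0.24773079]), 'ee_rot': array([ 3.14013471e+00, -1.42865525e-04, -3.33904223e-01]), 'force': array([ 0.18250953,  0.38323091, -0.00061334]), 'moment': array([ 0.04965544,  0.0246521 , -0.07932785]), 'gripper_force': 0.0, 'width': 0.08750330023691691} 0.022
```

View pics/scene0.png

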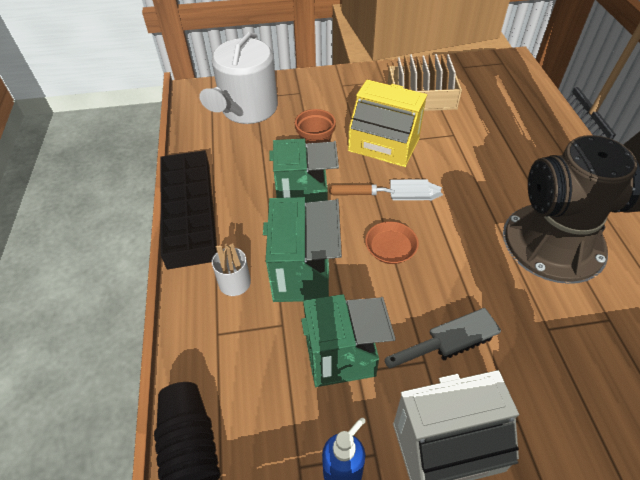

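View pics/side0.png

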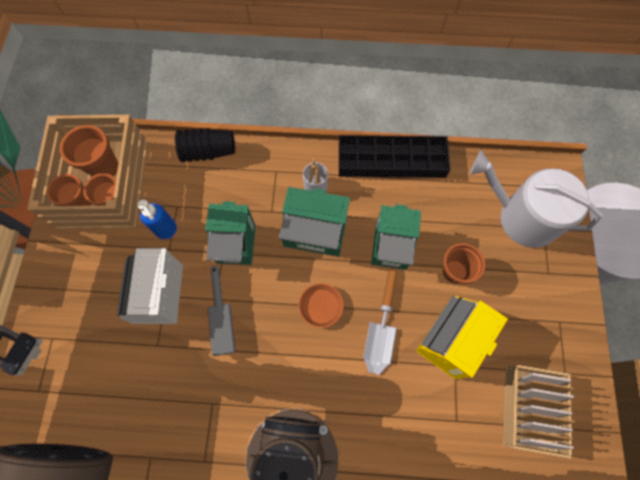

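The scene view shows the wide green dispenser in the middle, with its flap around (322,230). The narrow ones sit at about (300,165) and (345,335). In the side view the wide one is at (315,222). I'll enlarge both views to read the corners.

```bash
python3 - <<'E'
from h import *
a=cv2.imread('pics/scene0.png')[180:310,250:360]; b=cv2.imread('pics/side0.png')[175:275,200:425]
A=cv2.resize(a,None,fx=4.5,fy=4.5,interpolation=cv2.INTER_CUBIC)
cv2.imwrite('pics/ca.png',A); cv2.imwrite('pics/cb.png',cv2.resize(b,None,fx=3.5,fy=3.5,interpolation=cv2.INTER_CUBIC))
E
```

```text
(no output)
```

View pics/ca.png

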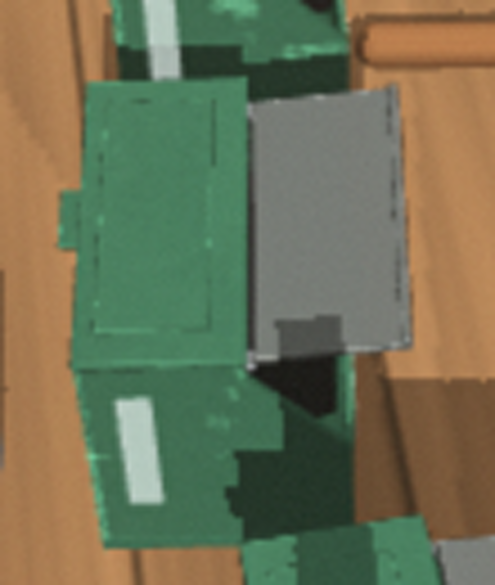

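View pics/cb.png

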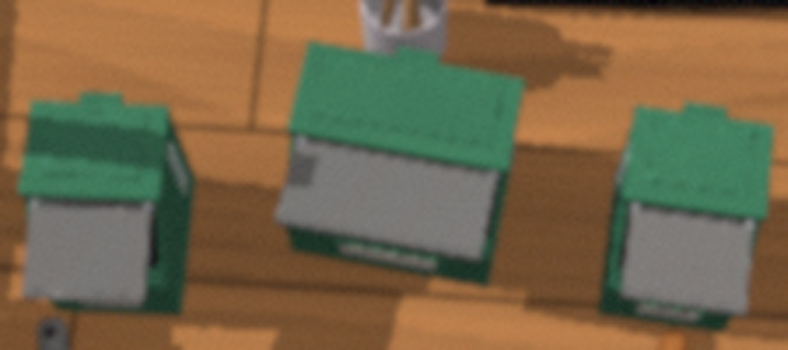

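The crops show the wide dispenser's green top and its level-ish grey flap clearly. In the scene crop the top corners are (88,83), (247,78), (73,368) and (247,365), and the flap's free edge runs from (398,88) to (410,347). In the side crop the top corners are (523,78), (508,170), (310,43) and (290,133), and the free edge runs from (488,260) to (277,222).

```bash
python3 - <<'E'
from h import *
f=dict(np.load('pics/scene0.npz')); g=dict(np.load('pics/side0.npz'))
S=lambda x,y:(250+x/4.5-.4,180+y/4.5-.4); T=lambda x,y:(200+x/3.5-.4,175+y/3.5-.4)
pts=dict(backR=((88,83),(523,78)),frontR=((247,78),(508,170)),backL=((73,368),(310,43)),frontL=((247,365),(290,133)),
 freeR=((398,88),(488,260)),freeL=((410,347),(277,222)))
P={}
for k,(a,b) in pts.items():
    P[k],e=tri(f,S(*a),g,T(*b)); print(k,P[k].round(4),'gap',round(e,4))
w=P['frontL']-P['frontR']+P['backL']-P['backR']; yaw=np.arctan2(-w[0],w[1]); print('width',np.linalg.norm(w)/2,'yaw',yaw)
for a,b in(('backR','frontR'),('backL','frontL')): print('depth',np.linalg.norm(P[a]-P[b]))
ex=np.array([np.cos(yaw),np.sin(yaw)])
fr=(P['frontL']+P['frontR'])/2; bk=(P['backL']+P['backR'])/2; fe=(P['freeL']+P['freeR'])/2
m=(fr+bk)/2
o=m[:2]-ex*.027; print('origin',o,'hinge',o-.012*ex,'press',o-.051*ex,'free in frame',(fe[:2]-o)@ex,fe[2],'flapw',np.linalg.norm(P['freeL']-P['freeR']))
# narrow
for n,c in(('nb',[(25,195),(160,203),(25,298),(145,303)]),('na',[(622,200),(765,218),(625,303),(748,313)])):
    for x in c: print(n,onz(g,*T(*x),.14).round(3))
E
```

```text
backR [ 0.6709 -0.1057  0.1574] gap 0.0019
frontR [ 0.5937 -0.0978  0.1562] gap 0.0014
backL [0.6923 0.063  0.1532] gap 0.0022
frontL [0.6158 0.0718 0.1507] gap 0.0019
freeR [ 0.5216 -0.086   0.1498] gap 0.001
freeL [0.5423 0.0745 0.1517] gap 0.0023
width 0.17063711679797144 yaw -0.12761072211896543
depth 0.07762045832963747
depth 0.07708728420774198
origin [ 0.61638978 -0.01375909] hinge [ 0.60448736 -0.01223192] press [ 0.56580447 -0.00726859] free in frame -0.08478652305781996 0.15074785611770508 flapw 0.16182462543703913
nb [0.555 0.273 0.14 ]
nb [0.555 0.168 0.14 ]
nb [0.472 0.26  0.14 ]
nb [0.474 0.169 0.14 ]
na [ 0.58  -0.187  0.14 ]
na [ 0.573 -0.296  0.14 ]
na [ 0.498 -0.191  0.14 ]
na [ 0.496 -0.283  0.14 ]
```

The measured widths and depths match the given sizes (170.6 and 77 mm against 170 and 78; top at z about 0.155). The target above the press point is about (0.562, -0.007), tool yaw -0.128. I'll shut the fingers, lift and travel.

Emit:
{"name": "apply_moves", "arguments": {
  "commands": [
    [[1,0,0,0.15,0],[1,0,0,0.15,0],[1,0.085,-0.16,0,0.0164],[1,0.085,-0.16,0,0.0164],[1,0.085,-0.16,0,0.0164],[1,0.085,-0.16,0,0.0164],[1,0.085,-0.16,0,0],[1,0.085,-0.16,0,0],[1,0.085,-0.16,0,0],[1,0.085,-0.16,0,0],[1,0.085,-0.16,0,0],[1,0.085,-0.16,0,0]]
  ]
}}

```text
t: 1.3
eef_pos: [0.3914, 0.3162, 0.3084]
ee_rot: [3.141, 0.0, -0.128]
force: [0.3, 0.5, 0.4]
width: 0.0016
gripper_force: 0.0
```

Emit:
{"name": "apply_moves", "arguments": {
  "commands": [
    [[1,0.085,-0.16,0,0],[1,0.085,-0.16,0,0],[1,0.085,-0.16,0,0],[1,0.085,-0.16,0,0],[1,0.085,-0.16,0,0],[1,0.085,-0.16,0,0],[1,0.085,-0.16,0,0],[1,0.085,-0.16,0,0],[1,0.085,-0.16,0,0],[1,0,0,0,0],[1,0,0,0,0]]
  ]
}}

```text
t: 2.4
eef_pos: [0.5441, 0.0289, 0.3079]
ee_rot: [3.141, 0.001, -0.13]
force: [0.3, -0.2, 0.2]
width: 0.0002
gripper_force: 0.0
```

Emit:
{"name": "apply_moves", "arguments": {
  "commands": [
    [[1,0.09,-0.18,0,0],[1,0,0,-0.135,0],[1,0,0,-0.135,0],[1,0,0,-0.135,0],[1,0,0,-0.135,0],[1,0,0,0,0],[1,0,0,0,0]]
  ]
}}

```text
t: 3.1
eef_pos: [0.5621, -0.0056, 0.2011]
ee_rot: [3.141, 0.0, -0.126]
force: [-0.2, 0.3, 0.7]
width: 0.0005
gripper_force: 0.0
```

```bash
python3 - <<'E'
from h import *
f=grab('scene','scene1'); a=f['image'][120:320,220:420]; cv2.imwrite('pics/s1.png',cv2.resize(a,None,fx=3,fy=3,interpolation=cv2.INTER_CUBIC))
s=arm.get_state(); print(s['eef_pos'],s['force'])
E
```

```text
[ 0.5628116  -0.00558805  0.201994  ] [ 0.51002492 -0.15199529  0.20591489]
```

View pics/s1.png

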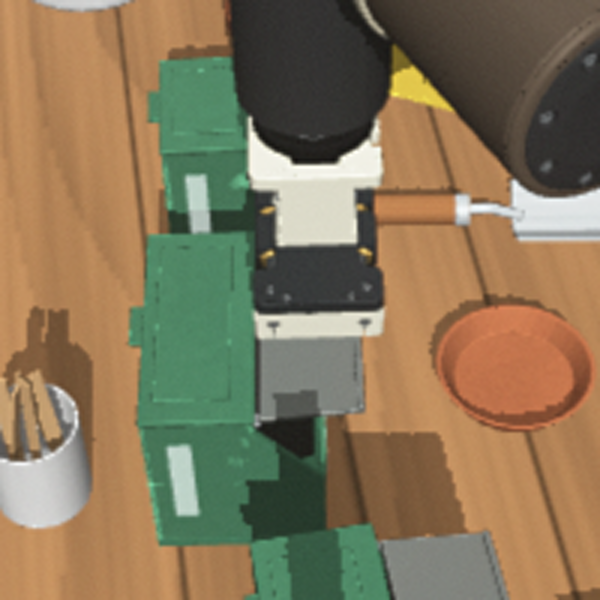

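The crop shows the gripper at about (315,260) over mid-flap, clear of the neighbours. I'll press down gently.

Emit:
{"name": "apply_moves", "arguments": {
  "commands": [
    [[1,0,0,-0.025,0],[1,0,0,-0.025,0],[1,0,0,-0.025,0],[1,0,0,-0.025,0],[1,0,0,-0.025,0],[1,0,0,-0.025,0],[1,0,0,-0.025,0],[1,0,0,-0.025,0]]
  ]
}}

```text
t: 3.95
eef_pos: [0.5619, -0.0064, 0.1601]
ee_rot: [3.141, 0.001, -0.128]
force: [-1.0, -0.9, 1.5]
width: 0.0006
gripper_force: 0.9
```

Emit:
{"name": "apply_moves", "arguments": {
  "commands": [
    [[1,0,0,-0.025,0],[1,0,0,-0.025,0],[1,0,0,-0.02,0],[1,0,0,-0.01,0],[1,0,0,0,0]]
  ]
}}

```text
t: 4.45
eef_pos: [0.562, -0.0063, 0.1442]
ee_rot: [3.141, 0.001, -0.128]
force: [-0.1, 0.7, 0.1]
width: 0.0004
gripper_force: 0.0
```

Emit:
{"name": "apply_moves", "arguments": {
  "commands": [
    [[1,0,0,-0.01,0],[1,0,0,-0.01,0],[1,0,0,-0.01,0],[1,0,0,0,0]]
  ]
}}

```text
t: 4.85
eef_pos: [0.5619, -0.0063, 0.1382]
ee_rot: [3.142, 0.0, -0.128]
force: [-0.0, 0.7, 0.4]
width: 0.0007
gripper_force: 0.2
```

Emit:
{"name": "apply_moves", "arguments": {
  "commands": [
    [[1,0,0,-0.01,0],[1,0,0,-0.005,0],[1,0,0,0,0]]
  ]
}}

```text
t: 5.15
eef_pos: [0.5621, -0.0063, 0.1354]
ee_rot: [3.142, 0.0, -0.128]
force: [-0.4, -0.1, 0.5]
width: 0.0005
gripper_force: 0.3
```

Emit:
{"name": "apply_moves", "arguments": {
  "commands": [
    [[1,0,0,-0.01,0],[1,0,0,0,0]]
  ]
}}

```text
t: 5.35
eef_pos: [0.562, -0.0063, 0.1333]
ee_rot: [3.142, 0.0, -0.128]
force: [1.0, -0.9, 1.0]
width: 0.0004
gripper_force: 0.2
```

Emit:
{"name": "apply_moves", "arguments": {
  "commands": [
    [[1,0,0,-0.005,0],[1,0,0,-0.005,0],[1,0,0,0,0]]
  ]
}}

```text
t: 5.65
eef_pos: [0.5621, -0.0063, 0.1314]
ee_rot: [3.142, 0.0, -0.128]
force: [0.1, 0.7, 0.9]
width: 0.0002
gripper_force: 0.5
```

Emit:
{"name": "apply_moves", "arguments": {
  "commands": [
    [[1,0,0,-0.005,0],[1,0,0,-0.005,0],[1,0,0,0,0]]
  ]
}}

```text
t: 5.95
eef_pos: [0.5625, -0.0063, 0.1306]
ee_rot: [3.142, -0.001, -0.127]
force: [-2.7, -0.6, 10.5]
width: 0.0003
gripper_force: 4.4
```

Emit:
{"name": "apply_moves", "arguments": {
  "commands": [
    [[1,0,0,-0.005,0],[1,0,0,0,0]]
  ]
}}

```text
t: 6.15
eef_pos: [0.5627, -0.0063, 0.1303]
ee_rot: [3.142, -0.002, -0.127]
force: [-5.5, 1.3, 14.2]
width: 0.0003
gripper_force: 6.7
```

```bash
python3 - <<'E'
from h import *
f=grab('scene','scene2'); a=f['image'][120:320,220:420]; cv2.imwrite('pics/s2.png',cv2.resize(a,None,fx=3,fy=3,interpolation=cv2.INTER_CUBIC))
s=arm.get_state(); print(s['eef_pos'],s['force'])
E
```

```text
[ 0.56269268 -0.00630742  0.13032528] [-5.46312586  1.22194051 14.1511939 ]
```

View pics/s2.png

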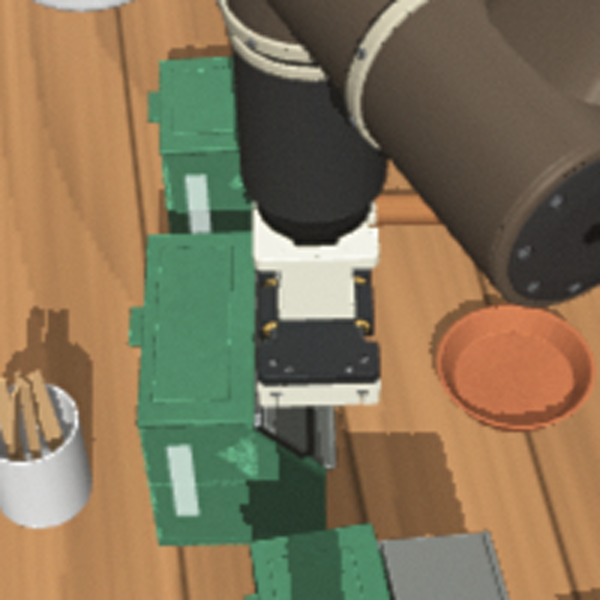

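The force rose firmly to 14 N, at the height expected for shut, and the dispenser has not moved. I'll draw straight back up and check.

Emit:
{"name": "apply_moves", "arguments": {
  "commands": [
    [[1,0,0,0.05,0],[1,0,0,0.15,0],[1,0,0,0.2,0],[1,0,0,0.2,0],[1,0,0,0.2,0],[1,-0.05,0.2,0.05,0],[1,-0.05,0.2,0,0],[1,-0.05,0.2,0,0],[1,-0.05,0.2,0,0],[1,-0.05,0.2,0,0],[1,-0.05,0.2,0,0],[1,0,0,0,0]]
  ]
}}

```text
t: 7.4
eef_pos: [0.5012, 0.2375, 0.2984]
ee_rot: [-3.141, 0.0, -0.124]
force: [0.4, -0.5, -0.5]
width: 0.0006
gripper_force: 0.0
```

Emit:
{"name": "apply_moves", "arguments": {
  "commands": [
    [[1,-0.1,0.2,0,0],[1,-0.1,0.2,0,0],[1,-0.1,0.2,0,0],[1,-0.1,0.2,0,0],[1,-0.1,0.2,0,0],[1,-0.1,0.2,0,0],[1,0,0,0,0],[1,0,0,0,0]]
  ]
}}

```text
t: 8.2
eef_pos: [0.3816, 0.4742, 0.298]
ee_rot: [3.14, 0.0, -0.126]
force: [0.4, -0.8, -0.1]
width: 0.0005
gripper_force: 0.0
```

```bash
python3 - <<'E'
from h import *
f=grab('scene','scene3'); g=grab('side','side3')
a=cv2.resize(f['image'][180:310,250:360],(440,520),interpolation=cv2.INTER_CUBIC)
b=cv2.resize(g['image'][185:275,270:360],(340,340),interpolation=cv2.INTER_CUBIC)
c=np.zeros((520,780,3),np.uint8); c[:,:440]=a; c[:340,440:]=b; cv2.imwrite('pics/c3.png',c)
yaw=-.1276; o=np.array([.6164,-.0138]); R=np.array([[np.cos(yaw),-np.sin(yaw)],[np.sin(yaw),np.cos(yaw)]])
for phi in (0,.1,.2):
    t=np.radians(50)-phi; L=.076; n=.005
    x=-.012-L*np.cos(t)-n*np.sin(t); z=.140-L*np.sin(t)+n*np.cos(t)
    P=[np.r_[o+R@[x,y],z] for y in(.079,-.079)]
    print(phi,((proj(f,P)-[250,180])*4).round(),((proj(g,P)-[270,185])*340/90+[440,0]).round())
for n,h in(('scene',f),('side',g)):
    d=cv2.absdiff(cv2.imread(f'pics/{n}0.png'),h['image']).max(2)>40
    k=cv2.connectedComponentsWithStats(d.astype('uint8'))[2]; print(n,[list(r) for r in k[1:] if r[4]>40])
E
```

```text
0 [[325. 386.]
 [316. 160.]] [[487. 203.]
 [696. 242.]]
0.1 [[335. 380.]
 [325. 154.]] [[485. 207.]
 [695. 247.]]
0.2 [[344. 373.]
 [333. 147.]] [[483. 211.]
 [694. 250.]]
scene [[np.int32(417), np.int32(28), np.int32(69), np.int32(36), np.int32(1159)], [np.int32(506), np.int32(48), np.int32(53), np.int32(75), np.int32(446)], [np.int32(372), np.int32(60), np.int32(268), np.int32(419), np.int32(41246)], [np.int32(495), np.int32(75), np.int32(36), np.int32(65), np.int32(337)], [np.int32(624), np.int32(132), np.int32(16), np.int32(20), np.int32(171)], [np.int32(536), np.int32(148), np.int32(26), np.int32(12), np.int32(149)], [np.int32(557), np.int32(161), np.int32(6), np.int32(22), np.int32(59)], [np.int32(527), np.int32(162), np.int32(8), np.int32(34), np.int32(62)], [np.int32(564), np.int32(162), np.int32(8), np.int32(46), np.int32(97)], [np.int32(569), np.int32(169), np.int32(12), np.int32(20), np.int32(70)], [np.int32(555), np.int32(172), np.int32(12), np.int32(36), np.int32(221)], [np.int32(572), np.int32(176), np.int32(36), np.int32(38), np.int32(344)], [np.int32(305), np.int32(18
[... 696 characters left out ...]
), np.int32(13), np.int32(86)], [np.int32(185), np.int32(349), np.int32(208), np.int32(89), np.int32(7675)], [np.int32(262), np.int32(417), np.int32(15), np.int32(17), np.int32(140)], [np.int32(521), np.int32(439), np.int32(33), np.int32(6), np.int32(103)], [np.int32(0), np.int32(444), np.int32(31), np.int32(15), np.int32(342)], [np.int32(36), np.int32(445), np.int32(81), np.int32(35), np.int32(1632)], [np.int32(154), np.int32(463), np.int32(45), np.int32(17), np.int32(599)], [np.int32(34), np.int32(465), np.int32(32), np.int32(3), np.int32(58)], [np.int32(9), np.int32(466), np.int32(21), np.int32(14), np.int32(158)], [np.int32(458), np.int32(467), np.int32(87), np.int32(13), np.int32(754)]]
```

View pics/c3.png

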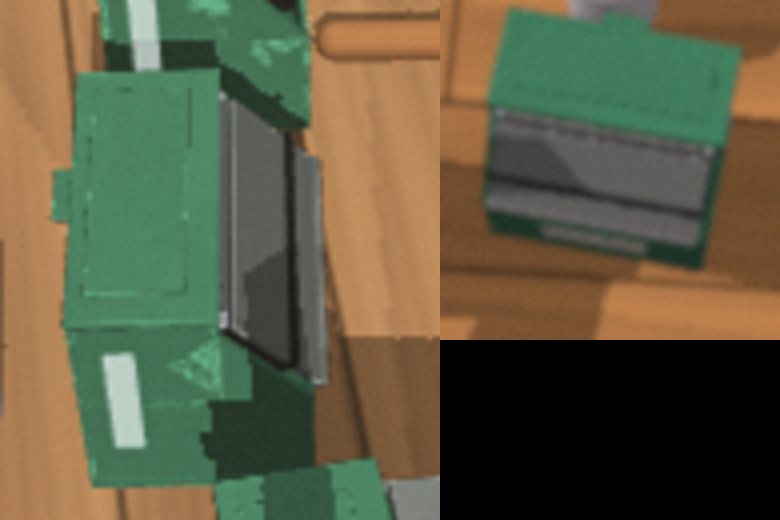

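The picture shows the flap lying on the mouth. Its free edge is at (326,383) to (318,157), against (325,386) to (316,160) predicted for shut. The dispenser's top corners have not moved, and the neighbours show no change.

```bash
python3 -c "
from station import arm
print(arm.job_done())"
```

```text
the job is handed in; nothing more can be done
None
```

The wide dispenser's flap is pressed shut against its firm stop (14 N at most in the readings), the arm is drawn well back, and the camera views show nothing else moved; the job is handed in.

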